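# Lock the bayonet closure of the mounting press

## Robot

A 6-joint arm with a two-finger parallel gripper is mounted at the origin on a cart in front of the work surface, level with it; the furniture and walls round the work are solid. World frame = base frame: x ahead of the robot, y to its left, z up, the work surface at z = 0. Lengths are in m, angles in degrees, forces in N, time in s.
With the tool pointing down it reaches from about 0.3 to 0.75 m from the base axis. Payload 8.5 kg.
Tool frame: the origin (TCP) lies midway between the tips of the shut fingers; the grasp point (between the pads) lies 19 mm behind it; z points along the fingers, y is the line along which they close (so a half turn about z gives the same grasp; the last joint's range is limited). The gripper opens to 85 mm and grips with 20 to 120 N. Pads are 22 mm wide; open, the fingers measure 114 mm over their backs; the gripper's body (76 mm by 85 mm) begins 54 mm behind the grasp point. The pads swing forward as they close: fully open they stand 13 mm farther back than shut.
Start: joints at [-86.075, 21.807, 74.336, -0, 83.858, -12.336], TCP at [0.154, -0.528, 0.199] pointing down, gripper open.
Joint ranges: [-178.18, 178.18], [-50.72, 133.34], [12.68, 142.11], [-81.47, 261.47], [9.98, 163.14], [-165.26, 165.26]. Speed limits (degrees/s): [136.94, 136.94, 180, 180, 180, 180].

## Interface

Orientations are given as a 3x3 rotation matrix whose columns are the frame's x, y, z axes.
In Python, from rig import env, get_image, close_job gives the robot as it stands.
- The arm moves only by the tool step_arm, never from a script. Its argument "targets" is a list of rows, each a list of 2 entries, a list of its own where there are three numbers: the shift along the tool's x, y, z as a fraction of full scale, then the turn, a rotation vector about the tool's x, y, z as a fraction of full scale. In form: [[[x, y, z], [wx, wy, wz]], ...]. A call has 1 to 10 rows; each row is the pose to reach, as a shift and turn from the pose commanded when the call began, along the tool's axes at that moment; what a row does not reach only later rows make up. Full scale, the value 1, is 0.3 m for a shift and 45 degrees for a turn. A row lasts 1/12 s, in which the tool goes at most 41.7 mm and 7.16 degrees, less where a joint would pass 70% of its speed; a pose out of reach is approached as far as the arm can. A call with a number of a shift or a turn outside -1 to 1 is refused whole. A call with a gripper value outside its range is refused whole. "jaw" is the finger opening in mm, from 0 to 85.4, set as the call begins (left out, the last holds). The fingers move at their own pace and stop on an object; "grip_force" is the grip in N (left out, the last holds). Time passes only in rows, so rows that repeat a pose let the fingers close. It gives the time, the measured TCP pose, the force, the opening and the grip force at its end, in the units of the state.
- env.observe(): the state, without advancing time (a new reading comes with each control period).
- get_image(name): name is "scene" or "top"; returns a dict with "img" (384x512x3 uint8, red, green, blue), "z_map" (384x512 float32, m along the optical axis (not along the pixel's ray), 0 where there is no reading), "intrinsics" (3x3 intrinsics, pixels), "rvec" (rotation vector, rad) and "tvec" (3), from world to camera coordinates, as OpenCV has them. Camera axes: x right, y down, z forward; pixel columns grow to the right and rows downward; lengths in m; the calibration is good to about 2 mm. A picture is of the moment at which its call begins.
- close_job(): hands the job in; it is judged then, once.
The state is a dict: "time_s": time; "q": joint angles; "qvel": joint speeds; "joint_efforts": joint torques, N m; "position": TCP position; "tool_rot": TCP orientation; "ft_force": force on the tool from outside, world axes, zero at the start; "wrist_torque": the same for the moment, N m; "grip_width": finger opening in m; "gripper_force": force on a finger pad.
Only numpy, scipy, OpenCV 4.12 (cv2) and the standard library are available. Lean on these libraries where they do the work, as an engineer would, in place of code of your own. Each camera call takes 0.05 s, during which the arm holds its last target. There are 200 camera calls.

## Task

Close the mounting press: put its loose T-handled closure on the mouth, feel for the place where its two lugs drop into the slots of the collar, push it in against the sprung ram and turn it clockwise to the stop, so that it springs up into its catch and its handle holds the roller switch over. Let go and leave it locked, without shifting the tin, the case, the steel mount or the jar.

Things in the scene. Friction and masses are not known exactly. Their poses are not given: they have to be found in the camera images.
- closure: loose closure, 0.28 to 0.44 kg, upright on the bench. Origin: centre of its underside; z up its axis, x along its T-bar and through both lugs; a half turn about z is the same. Steel plug 56 mm across, z 0 to 28 (lowest 6 mm taper to 48). Lugs at +x and -x: z 10 to 17, to radius 38, 26 degrees wide, bevelled below. Knurled flange 96 mm across, z 28 to 38, white line over each lug
- bar (a point): centre of the closure's black T-bar, 59 mm above its origin: bar 120 mm long (x), 16 mm wide, 18 mm high, flat sides; 12 mm of room between bar and flange beside a web 44 x 14 mm
- press: fixed mounting press. Origin: centre of its underside, z up, blue panel at its front (-x). Foot 130 x 150 mm, white jacket about 105 mm across, on it a steel bayonet collar 108 mm across, z 92 to 122. The collar was clamped on by hand: the line through its two slots lies along the press's x axis only to within 25 degrees either way; nothing reported tells how much
- mouth (a point): on the press axis, level with the collar's top. Opening of radius 30 in a lip 8 mm thick; two slots facing each other, 36 degrees wide, to radius 41, white line at each. Below the lip the lugs turn only clockwise (from above), about 72 degrees to a stop; in the last 5 degrees pockets 2.5 mm deep in the lip's underside let them spring up and keep them from turning back
- ram (a point): face of the sprung ram in the bore, 54 mm across, 13.6 mm below the mouth when free; pushes up with 1.15 N per mm. Height of the closure's origin below the mouth: 10 mm, lugs resting on the lip; about 17, dropped into the slots by its own weight; over 25, lugs clear under the lip (push 10 to 13 N); 28, flange on the lip; 22.5, locked in the pockets
- switch (a joint): upright arm with an orange roller 14 mm across, on a black limit switch fixed to the collar at the press's right (-y), 70 degrees clockwise of the back slot; roller 54 mm from the press axis, 36 mm above the mouth. Rad: 0 upright; the end of the T-bar pushes it over against a light spring (1 N) over the last 13 degrees of the turn; about 0.45 when locked
- cotton_tin: bystander, not to be moved: open white-lined round metal tin, 67 mm across, 42 mm high; origin at the centre of its underside
- indenter_case: bystander, not to be moved: small dark red hinged case, 36 x 48 x 22 mm high; origin at the centre of its underside
- section_steel: bystander, not to be moved: bright steel round mount, 34 mm across, 14 mm high; origin at the centre of its underside
- objective_jar: bystander, not to be moved: white jar with a black screw lid, 47 mm across, 60 mm high; origin at the centre of its underside
There are look-alikes about, which are no part of the job. What is shaped like the closure but green or purple is not meant.

How it is judged (in metres and radians):
At the end, for the whole second after the job is handed in: the closure rests upright in the mouth (within 4 mm of its axis and 3.5 degrees), sprung up into the catch pockets (its origin 21.2 to 23.8 mm below the lip's top), its T-bar holding the roller switch over by more than 0.25 rad, at rest (z of closure in the frame of mouth between -0.0238 and -0.0212 m and horizontal distance between closure and mouth below 0.004 m and angle between closure's own z axis and vertical below 0.06 rad and value of joint switch above 0.25 rad and linear speed of closure below 0.01 m/s); the robot touches nothing.
It fails at once if the cotton tin is shifted by more than 3 cm (distance of cotton_tin from where it was at the start of the episode above 0.03 m).
It fails at once if the indenter case is shifted by more than 3 cm (distance of indenter_case from where it was at the start of the episode above 0.03 m).
It fails at once if the section steel is shifted by more than 3 cm (distance of section_steel from where it was at the start of the episode above 0.03 m).
It fails at once if the objective jar is shifted by more than 3 cm (distance of objective_jar from where it was at the start of the episode above 0.03 m).
It also fails if it takes over 69 s, if anything falls off the work surface, if the arm or the gripper's body presses on something with over 40 N, if the wrist force passes 120 N, or if a joint passes its speed limit or range.

## Working session

There is one attempt and no reset: what is moved stays moved. The work goes in short steps, Python scripts to look and compute and a tool call to move; the robot and the scene stay as the last step left them, time stands still between calls to the robot, and variables do not carry over. Pictures are saved under pics/ and viewed, at most 10 in all, crops included, and the job is handed in when it is done.

Besides the shell and the picture viewer there is one more tool, called after "Call:" by a JSON object that holds its "name" and its "arguments", one argument or row to a line. step_arm: Moves the arm, as the interface text tells. Its arguments: {"type":"object","properties":{"targets":{"type":"array","items":{"type":"array"}},"jaw":{"type":"number"},"grip_force":{"type":"number"}},"required":["targets"]}

```bash
ls; mkdir -p pics
cat > h.py <<'E'
import numpy as np, cv2
from rig import env, get_image, close_job
def shot(n):
    d=get_image(n); np.savez(f'pics/{n}.npz',**d); return d
def load(n): return dict(np.load(f'pics/{n}.npz'))
def cloud(d):
    K=d['intrinsics'];R=cv2.Rodrigues(d['rvec'])[0];t=np.ravel(d['tvec']);z=d['z_map']
    v,u=np.mgrid[:z.shape[0],:z.shape[1]]
    c=np.stack([(u-K[0,2])*z/K[0,0],(v-K[1,2])*z/K[1,1],z],-1)
    w=(c-t)@R; w[z==0]=np.nan; return w
def ray(d,u,v,Z):
    K=d['intrinsics'];R=cv2.Rodrigues(d['rvec'])[0];t=np.ravel(d['tvec'])
    o=-R.T@t; r=R.T@np.linalg.inv(K)@np.array([u,v,1.]); return o+r*(Z-o[2])/r[2]
def save(img,f,crop=None,s=1):
    if crop: x0,y0,x1,y1=crop; img=img[y0:y1,x0:x1]
    cv2.imwrite(f,cv2.cvtColor(cv2.resize(img,None,fx=s,fy=s,interpolation=cv2.INTER_CUBIC),cv2.COLOR_RGB2BGR))
E
python3 - <<'E'
from h import *
a=shot('scene')
b=shot('top')
save(a['img'],'pics/s0.png',s=1.5);save(b['img'],'pics/t0.png',s=1.5)
print(env.observe())
E
```

```text
pics
{'time_s': 0.1, 'q': array([-8.60750967e+01,  2.18353967e+01,  7.43776607e+01,  4.33889307e-04,
        8.38564656e+01, -1.23354496e+01]), 'qvel': array([ 0.00554562, -0.0041974 , -0.21183028,  0.01152164, -0.12901613,
        0.03679187]), 'joint_efforts': array([ 4.40109769e-03, -4.49219334e+01, -2.31656063e+01, -1.86534262e-04,
        3.69063098e-03,  9.36365694e-06]), 'position': array([ 0.15398438, -0.52770804,  0.19860597]), 'tool_rot': array([[ 9.59999514e-01,  2.80001657e-01, -7.55446063e-05],
       [ 2.80001540e-01, -9.59998787e-01,  1.21107430e-03],
       [ 2.66580080e-04, -1.18378334e-03, -9.99999264e-01]]), 'ft_force': array([ 0.2382493 , -0.08340482, -0.69014496]), 'wrist_torque': array([ 0.00056036,  0.04087287, -0.02018555]), 'gripper_force': 0.0, 'grip_width': 0.08532382863551366}
```

View pics/s0.png

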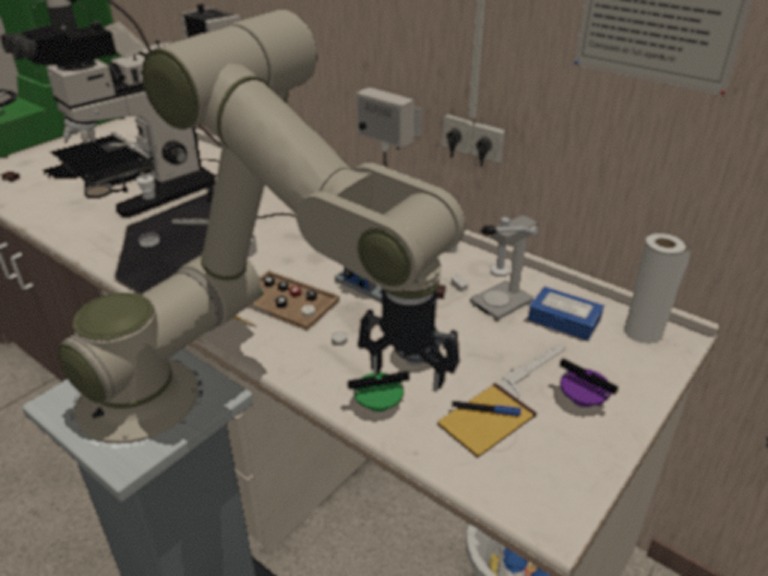

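View pics/t0.png

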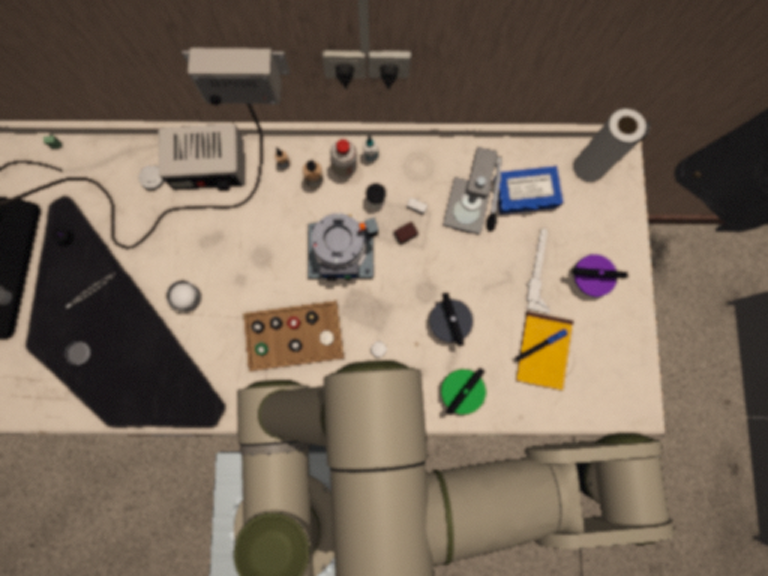

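The top view (shown at ×1.5) has the press at (340,245) with its switch at about (368,228), and the grey closure at (450,322). The steel mount is at (378,350), the case at (405,233), the jar at (375,193) and the tin at (183,295).

Run:
```python
from h import *
b=load('top'); w=cloud(b); im=b['img'].astype(int)
K=b['intrinsics'];R=cv2.Rodrigues(b['rvec'])[0];t=np.ravel(b['tvec']);print('cam',-R.T@t, K[0,0])
# closure
def reg(x0,y0,x1,y1): 
    return w[y0:y1,x0:x1].reshape(-1,3), im[y0:y1,x0:x1].reshape(-1,3)
p,c=reg(280,185,322,240)
for lo,hi in((.058,.075),(.030,.045)):
    m=(p[:,2]>lo)&(p[:,2]<hi); q=p[m]
    print(lo,m.sum(),q.mean(0),np.median(q[:,2]))
    if len(q)>5:
        r=cv2.minAreaRect(q[:,:2].astype(np.float32)*1000);print(r, cv2.minEnclosingCircle(q[:,:2].astype(np.float32)*1000))
p,c=reg(200,138,255,190)
z=p[:,2]
print(np.histogram(z[~np.isnan(z)],bins=np.arange(0,.2,.01)))
m=(z>.115)&(z<.128);q=p[m].astype(np.float32)
print(m.sum(),np.median(q[:,2]),cv2.minEnclosingCircle(q[:,:2]*1000),q.mean(0))
m=(z>.13);q=p[m];print('sw',m.sum(),q.mean(0),q.max(0))
rr=im[138:190,200:255]; mm=(rr[...,0]>150)&(rr[...,2]<100)&(rr[...,0]-rr[...,1]>50)
v,u=np.nonzero(mm);print('orange',len(u),u.mean()+200 if len(u) else 0,v.mean()+138 if len(u) else 0)
if len(u): print(ray(b,u.mean()+200,v.mean()+138,.162))
m=(z>.004)&(z<.03);q=p[m].astype(np.float32);print('foot',m.sum(),cv2.minAreaRect(q[:,:2]*1000))
save(b['img'],'pics/press0.png',(195,130,260,195),9)
save(b['img'],'pics/clo0.png',(275,185,330,240),9)
```

```text
cam [ 0.2772707  -0.1856652   1.33000204] 398.2207632569323
0.058 189 [ 0.42907391 -0.34648505  0.06643338] 0.0666029506516998
((430.23175048828125, -346.6591796875), (117.92853546142578, 16.399681091308594), 16.239282608032227) ((430.33526611328125, -347.014404296875), 58.98862838745117)
0.03 519 [ 0.42911909 -0.34578524  0.03753756] 0.03749942737361262
((430.7333984375, -346.5870666503906), (93.22472381591797, 94.57831573486328), 23.31281089782715) ((430.0707702636719, -346.44293212890625), 48.37211227416992)
(array([420, 340,  99,  16,  26,  27,  43, 151,  18,  84, 284, 220, 444,
         5,  64,   5,  16,   0,   0]), array([0.  , 0.01, 0.02, 0.03, 0.04, 0.05, 0.06, 0.07, 0.08, 0.09, 0.1 ,
       0.11, 0.12, 0.13, 0.14, 0.15, 0.16, 0.17, 0.18, 0.19]))
609 0.12141065 ((594.8588256835938, -115.7646713256836), 68.012939453125) [ 0.5915443  -0.10182497  0.12134616]
sw 90 [ 0.61061753 -0.16934004  0.14849989] [ 0.62899043 -0.14978108  0.16740021]
orange 14 241.0 150.14285714285714
[ 0.60751111 -0.15291374  0.162     ]
foot 512 ((605.038330078125, -100.86693572998047), (179.1743927001953, 185.76376342773438), 0.45809146761894226)
```

View pics/press0.png

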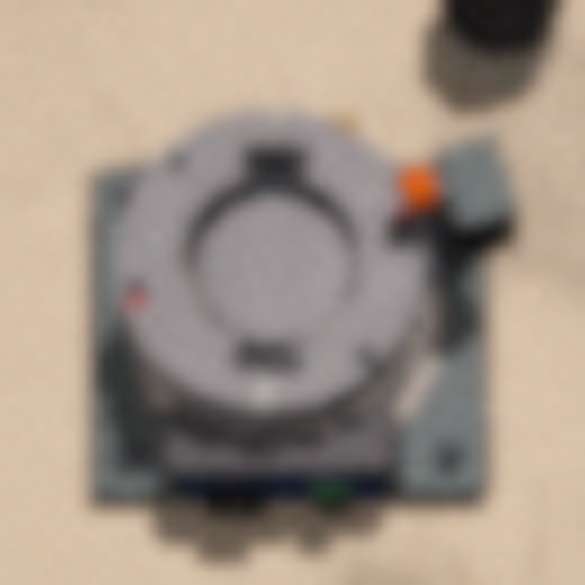

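View pics/clo0.png

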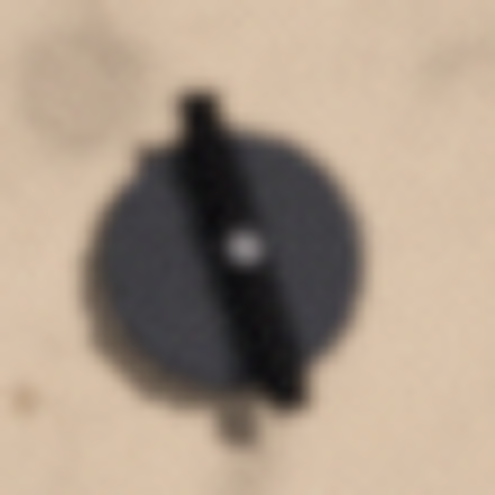

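The press crop (×9, origin at 195,130) shows the collar centred near (275,260), with slots at (277,165) and (267,358) and the orange roller at (418,188). The closure crop shows the bar running from (200,100) to (285,395), which gives a yaw of about 16°.

Run:
```python
from h import *
from scipy.optimize import minimize
b=load('top'); w=cloud(b)
f=lambda u,v:ray(b,195+(u+.5)/9-.5,130+(v+.5)/9-.5,Zt)
Zt=.122
print('ctr',f(275,260),'mouth',f(274,262))
s1,s2=f(277,165),f(267,358);print(s1,s2,(s1+s2)/2,'yaw',np.degrees(np.arctan2(*(s1-s2)[[1,0]])))
Zt=.163;r=f(418,188);print('roller',r)
p=w[130:195,195:260].reshape(-1,3);L=p[abs(p[:,2]-.1215)<.003][:,:2]
A=p[~np.isnan(p[:,2])]
isl=(abs(A[:,2]-.1215)<.003)
def sc(c):
    r=np.hypot(A[:,0]-c[0],A[:,1]-c[1]); k=A[:,2]<.13
    s=1/(1+np.exp(-(r-.030)/.0015))-1/(1+np.exp(-(r-.054)/.0015))
    return np.sum((isl-s)[k&(r<.07)]**2)
o=minimize(sc,[.59,-.1],method='Nelder-Mead');c=o.x;print('fit',c,o.fun)
print('roller bearing',np.degrees(np.arctan2(r[1]-c[1],r[0]-c[0])),np.hypot(*(r[:2]-c)))
# slots: depth below lip inside 32..41
rr=np.hypot(A[:,0]-c[0],A[:,1]-c[1]);th=np.degrees(np.arctan2(A[:,1]-c[1],A[:,0]-c[0]))
m=(rr>.032)&(rr<.040)&(A[:,2]<.117);print(np.sort(th[m]).round())
```

```text
ctr [ 0.59164455 -0.10241203  0.122     ] mouth [ 0.59092626 -0.10207764  0.122     ]
[ 0.62584988 -0.10250585  0.122     ] [ 0.55671589 -0.10026668  0.122     ] [ 0.59128289 -0.10138627  0.122     ] yaw -1.8550981864167257
roller [ 0.60628127 -0.15295137  0.163     ]
fit [ 0.59470112 -0.10069517] 176.1311317304449
roller bearing -77.50498802836377 0.0535239243463694
[-179. -179. -174. -174. -169. -168. -164. -154.  -95.  -63.  -19.  -16.
  -15.  -14.  -14.  -10.   -9.   -8.   -5.   -5.   -4.    1.    2.    4.
    6.    6.    7.   10.   11.   12.   14.   16.  123.  138.  160.  163.
  164.  166.  170.  171.  175.  176.]
```

Call:
{"name": "step_arm", "arguments": {
  "targets": [
    [[0.93,-0.32,0],[0,0,0]],
    [[0.93,-0.32,0],[0,0,0]],
    [[0.93,-0.32,0],[0,0,0]],
    [[0.93,-0.32,0],[0,0,0]],
    [[0.93,-0.32,0],[0,0,0]],
    [[0.93,-0.32,0],[0,0,0]],
    [[0.93,-0.32,0],[0,0,0]],
    [[0.93,-0.32,0],[0,0,0]],
    [[0.93,-0.32,0.2],[0,0,0]],
    [[0.93,-0.32,0.2],[0,0,0]]
  ],
  "jaw": 60
}}

```text
time_s: 0.93
position: [0.3949, -0.3561, 0.1363]
tool_rot: [[0.959, 0.282, -0.002], [0.282, -0.959, 0.002], [-0.001, -0.003, -1.0]]
ft_force: [0.4, 0.4, -1.1]
grip_width: 0.0597
gripper_force: 0.0
```

Call:
{"name": "step_arm", "arguments": {
  "targets": [
    [[0.122,-0.004,0.05],[0,0,0]],
    [[0.122,-0.004,0.12],[0,0,0]],
    [[0.122,-0.004,0.2],[0,0,0]],
    [[0.122,-0.004,0.26],[0,0,0]],
    [[0.122,-0.004,0.31],[0,0,0]],
    [[0.122,-0.004,0.31],[0,0,0]],
    [[0.122,-0.004,0.31],[0,0,0]]
  ]
}}

```text
time_s: 1.52
position: [0.4295, -0.3462, 0.0458]
tool_rot: [[0.96, 0.28, -0.001], [0.28, -0.96, 0.001], [-0.001, -0.001, -1.0]]
ft_force: [-0.0, 0.7, 0.6]
grip_width: 0.06
gripper_force: 0.0
```

Call:
{"name": "step_arm", "arguments": {
  "targets": [
    [[0,0,0],[0,0,0]],
    [[0,0,0],[0,0,0]],
    [[0,0,0],[0,0,0]],
    [[0,0,0],[0,0,0]],
    [[0,0,0],[0,0,0]],
    [[0,0,0],[0,0,0]],
    [[0,0,0],[0,0,0]],
    [[0,0,0],[0,0,0]]
  ],
  "jaw": 5,
  "grip_force": 70
}}

```text
time_s: 2.18
position: [0.4298, -0.3463, 0.0461]
tool_rot: [[0.96, 0.28, 0.0], [0.28, -0.96, 0.0], [0.0, -0.0, -1.0]]
ft_force: [-0.7, -0.6, 0.1]
grip_width: 0.0048
gripper_force: 0.0
```

Run:
```python
from h import *
a=shot('scene'); b=shot('top')
T=np.zeros((450,800,3),np.uint8)
x=cv2.resize(a['img'][150:350,180:445],None,fx=1.5,fy=1.5);y=cv2.resize(b['img'][110:310,200:465],None,fx=1.5,fy=1.5)
T[:300,:397]=x[:,:397];T[:300,400:797]=y[:,:397];save(T[:300],'pics/g1.png')
```

```text
(no output)
```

View pics/g1.png

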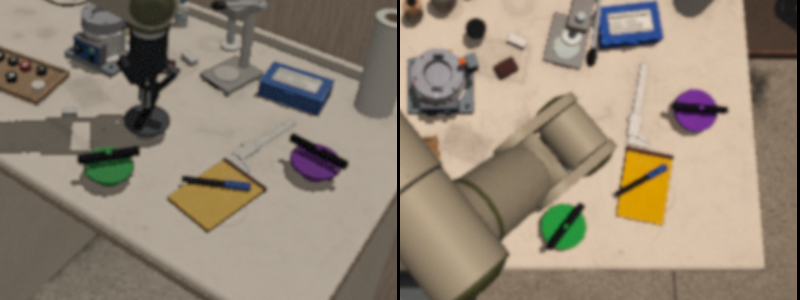

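Run:
```python
from h import *
a=load('scene');save(a['img'],'pics/g2.png',(235,170,315,245),7)
w=cloud(a);p=w[200:250,240:310].reshape(-1,3)
p=p[(p[:,2]>.028)&(p[:,2]<.045)&(abs(p[:,0]-.43)<.06)];print(len(p),p.min(0),p.max(0),cv2.minEnclosingCircle(p[:,:2].astype(np.float32)))
```

```text
431 [ 0.38084615 -0.39572512  0.0284757 ] [ 0.48113657 -0.29807393  0.04373518] ((0.4311831295490265, -0.34841465950012207), 0.05097522214055061)
```

View pics/g2.png

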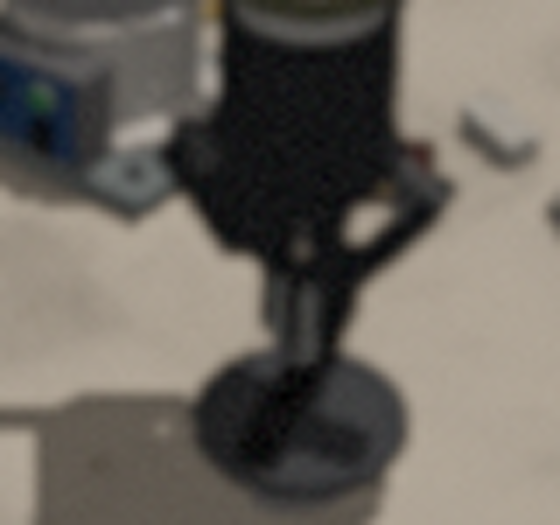

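Run:
```python
from h import *
a=load('scene');w=cloud(a)
R=cv2.Rodrigues(a['rvec'])[0];print('cam',-R.T@np.ravel(a['tvec']))
def px(P):
    q=cv2.projectPoints(np.array([P],float),a['rvec'],a['tvec'],a['intrinsics'],None)[0][0,0]
    return ((q-[235,170])*7+3).round()
c=np.array([.4298,-.3463]);d=np.array([.96,.28])
for n,P in dict(top=[*c,.068],e1=[*(c+.06*d),.068],e2=[*(c-.06*d),.068],tip=[*c,.046],gp=[*c,.065],fl=[*c,.038]).items(): print(n,px(P))
for v in range(208,246,2): print(v,[ '%d/%d/%d'%tuple((w[v,u]-[c[0],c[1],0])*1000) for u in range(264,296,3)])
print(env.observe())
```

```text
cam [-0.43742408 -0.96060599  0.92711968]
top [300. 362.]
e1 [347. 284.]
e2 [250. 446.]
tip [299. 402.]
gp [300. 368.]
fl [298. 416.]
208 ['99/128/-1', '101/117/2', '107/108/2', '-15/6/124', '-4/3/119', '-11/-11/130', '-7/-19/132', '-6/-29/136', '0/-35/135', '155/55/0', '162/48/-1']
210 ['89/120/0', '92/109/3', '101/104/0', '-6/13/108', '-6/2/113', '-12/-13/124', '-5/-18/123', '-5/-29/128', '1/-35/127', '143/47/2', '150/39/1']
212 ['77/110/3', '85/104/0', '92/97/0', '-6/13/100', '-7/0/107', '-11/-12/116', '-2/-16/112', '51/8/68', '130/50/0', '137/42/0', '145/36/-1']
214 ['67/103/3', '74/96/3', '82/89/1', '-9/10/96', '-9/0/101', '-9/-11/107', '-2/-17/105', '47/5/64', '123/45/-1', '127/35/0', '133/27/0']
216 ['60/97/2', '70/92/0', '71/81/4', '-8/11/88', '-10/-1/96', '-5/-9/96', '-2/-17/98', '47/5/55', '114/38/-1', '114/27/3', '120/19/4']
218 ['54/93/0', '59/84/1', '68/79/-1', '73/70/0', '-6/0/84', '-8/-11/91', '20/-2/69', '99/40/-1', '103/31/0', '108/22/2', '114/15/1']
220 ['47/87/0', '51/78/1', '17/41/41', '24/34/39', '32/28/38', '-5/-9/81', '20/-2/61', '86/31/3', '96/25/0', '100/17/1
[... 736 characters left out ...]
, '-32/14/40', '-53/-12/68', '-45/-17/65', '-32/-18/57', '-11/-15/41', '-2/-19/38', '2/-27/38', '9/-33/37', '15/-40/37', '55/-25/2']
234 ['-44/16/38', '-38/9/38', '-55/-14/62', '-50/-21/63', '-19/-9/35', '-17/-19/39', '-8/-24/36', '-4/-32/38', '0/-40/38', '4/-48/40', '47/-31/2']
236 ['-14/39/-1', '-41/7/33', '-54/-13/53', '-52/-23/57', '-26/-15/35', '-25/-25/41', '-19/-31/39', '-14/-39/40', '-8/-46/40', '4/-48/32', '42/-35/0']
238 ['-25/31/1', '-46/3/31', '-48/-9/40', '-41/-15/37', '-35/-21/37', '-32/-30/40', '-22/-34/35', '-16/-41/35', '-9/-47/33', '25/-35/3', '36/-39/-1']Traceback (most recent call last):
  File "<stdin>", line 9, in <module>
ValueError: cannot convert float NaN to integer
```

Call:
{"name": "step_arm", "arguments": {
  "targets": [
    [[0,0,-0.03],[0,0,0]],
    [[0,0,-0.1],[0,0,0]],
    [[0,0,-0.17],[0,0,0]],
    [[0,0,-0.2],[0,0,0]],
    [[0,0,-0.2],[0,0,0]],
    [[0,0,-0.2],[0,0,0]]
  ]
}}

```text
time_s: 2.78
position: [0.4297, -0.3462, 0.1061]
tool_rot: [[0.96, 0.28, 0.0], [0.28, -0.96, -0.0], [0.0, 0.0, -1.0]]
ft_force: [0.4, -0.2, 0.2]
grip_width: 0.0053
gripper_force: 0.0
```

Run:
```python
from h import *
a=shot('scene');save(a['img'],'pics/g3.png',(235,140,325,245),5)
print(env.observe()['grip_width'])
w=cloud(a);c=np.array([.4298,-.3463])
p=w[150:250,240:310].reshape(-1,3);k=np.hypot(p[:,0]-c[0],p[:,1]-c[1])<.03
q=p[k];print(np.histogram(q[:,2],bins=np.arange(.02,.2,.005)))
k=k&(p[:,2]>.075)&(p[:,2]<.13);q=p[k];q=q[np.argsort(q[:,2])];l=(q[:,:2]-c)@np.array([[.96,.28],[.28,-.96]])
print(np.c_[l,q[:,2]][:14].round(3))
```

```text
0.005000520825487376
(array([ 0,  0,  3, 82, 26, 10,  3,  5, 14, 49, 10,  0,  0,  0,  0,  0,  0,
        0,  0,  0,  0,  0,  0,  2,  8, 14, 15, 18, 17, 18, 16, 16, 20, 27,
       43]), array([0.02 , 0.025, 0.03 , 0.035, 0.04 , 0.045, 0.05 , 0.055, 0.06 ,
       0.065, 0.07 , 0.075, 0.08 , 0.085, 0.09 , 0.095, 0.1  , 0.105,
       0.11 , 0.115, 0.12 , 0.125, 0.13 , 0.135, 0.14 , 0.145, 0.15 ,
       0.155, 0.16 , 0.165, 0.17 , 0.175, 0.18 , 0.185, 0.19 , 0.195]))
[]
```

View pics/g3.png

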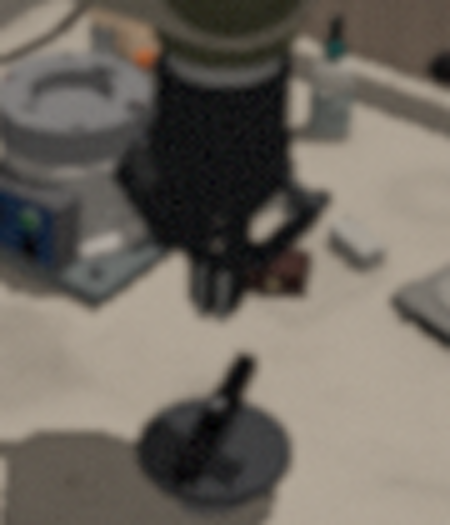

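Run:
```python
from h import *
a=load('scene');w=cloud(a);c=np.array([.4297,-.3462])
p=w[150:250,240:310].reshape(-1,3);k=np.hypot(p[:,0]-c[0],p[:,1]-c[1])<.05
k=k&(p[:,2]>.10)&(p[:,2]<.165);q=p[k];q=q[np.argsort(q[:,2])];l=(q[:,:2]-c)@np.array([[.96,.28],[.28,-.96]])
print((np.c_[l,q[:,2]][::2]*1000).round().astype(int).tolist())
q=cv2.projectPoints(np.array([[*c,.106],[*c,.137]]),a['rvec'],a['tvec'],a['intrinsics'],None)[0][:,0];print((q-[235,140])*5)
```

```text
[[2, -4, 138], [-8, 9, 141], [-9, -3, 142], [-12, 4, 143], [-8, 6, 144], [-2, -2, 145], [-11, -9, 146], [-13, 4, 147], [-13, -5, 148], [-7, 11, 148], [-8, 9, 149], [-10, 7, 149], [-4, -14, 150], [-6, -4, 151], [-13, -5, 152], [-6, 14, 152], [-3, -2, 153], [-12, 4, 154], [-11, -5, 154], [-13, -8, 155], [-5, 14, 155], [-8, -4, 156], [-7, 11, 156], [5, 16, 156], [-11, 7, 157], [-5, 11, 158], [-5, 13, 158], [-6, 2, 159], [10, 14, 160], [-11, 6, 161], [-11, -3, 162], [-9, 6, 163], [-13, -5, 163], [-2, -3, 163], [-6, 14, 163], [-7, -11, 164], [-8, -13, 164]]
[[213.64223324 356.75443952]
 [214.98298677 314.89880514]]
```

The depth image puts the shut fingertips at z ≈ 0.138 while the reported TCP is at 0.106. The tips are therefore about 31 mm higher than the interface text says, although they line up laterally. I'll correct for this, descend again, and watch the force.

Call:
{"name": "step_arm", "arguments": {
  "targets": [
    [[0,0,0],[0,0,0]],
    [[0,0,0.05],[0,0,0]],
    [[0,0,0.12],[0,0,0]],
    [[0,0,0.18],[0,0,0]],
    [[0,0,0.22],[0,0,0]],
    [[0,0,0.25],[0,0,0]],
    [[0,0,0.25],[0,0,0]]
  ],
  "jaw": 60
}}

```text
time_s: 3.42
position: [0.4289, -0.3454, 0.0289]
tool_rot: [[0.96, 0.28, -0.003], [0.28, -0.96, 0.003], [-0.002, -0.004, -1.0]]
ft_force: [-0.8, 0.8, -0.1]
grip_width: 0.0602
gripper_force: 0.0
```

Call:
{"name": "step_arm", "arguments": {
  "targets": [
    [[0,0,0.02],[0,0,0]],
    [[0,0,0.04],[0,0,0]],
    [[0,0,0.05],[0,0,0]],
    [[0,0,0.05],[0,0,0]]
  ]
}}

```text
time_s: 3.75
position: [0.4296, -0.3461, 0.0157]
tool_rot: [[0.96, 0.28, -0.0], [0.28, -0.96, 0.001], [-0.0, -0.001, -1.0]]
ft_force: [0.1, -0.1, -0.5]
grip_width: 0.0603
gripper_force: 0.0
```

Call:
{"name": "step_arm", "arguments": {
  "targets": [
    [[0,0,0],[0,0,0]],
    [[0,0,0],[0,0,0]],
    [[0,0,0],[0,0,0]],
    [[0,0,0],[0,0,0]],
    [[0,0,0],[0,0,0]],
    [[0,0,0],[0,0,0]],
    [[0,0,0],[0,0,0]],
    [[0,0,0],[0,0,0]]
  ],
  "jaw": 5,
  "grip_force": 80
}}

```text
time_s: 4.42
position: [0.43, -0.3467, 0.0166]
tool_rot: [[0.96, 0.28, 0.001], [0.28, -0.96, -0.001], [0.0, 0.001, -1.0]]
ft_force: [-0.4, -0.3, 5.6]
grip_width: 0.0144
gripper_force: 79.6
```

Call:
{"name": "step_arm", "arguments": {
  "targets": [
    [[0,0,-0.02],[0,0,0]],
    [[0,0,-0.08],[0,0,0]],
    [[0,0,-0.2],[0,0,0]],
    [[0,0,-0.32],[0,0,0]],
    [[0,0,-0.44],[0,0,0]],
    [[0,0,-0.55],[0,0,0]],
    [[0,0,-0.6],[0,0,0]],
    [[0,0,-0.6],[0,0,0]],
    [[0,0,-0.6],[0,0,0]]
  ]
}}

```text
time_s: 5.17
position: [0.4295, -0.3458, 0.1955]
tool_rot: [[0.96, 0.28, -0.001], [0.28, -0.96, 0.001], [-0.0, -0.001, -1.0]]
ft_force: [-0.3, -0.3, -3.9]
grip_width: 0.014
gripper_force: 78.8
```

Run:
```python
from h import *
a=shot('scene');save(a['img'],'pics/g4.png',(225,90,335,225),4)
o=env.observe();print(o['grip_width'],o['position'],o['ft_force'],o['q'])
w=cloud(a);c=o['position'][:2]
p=w[90:260,220:330].reshape(-1,3);k=(np.hypot(p[:,0]-c[0],p[:,1]-c[1])<.075)&(p[:,2]>.12)&(p[:,2]<.25)
q=p[k];print(np.histogram(q[:,2],bins=np.arange(.12,.25,.005)))
l=(q[:,:2]-c)@np.array([[.96,.28],[.28,-.96]])
for z in np.arange(.12,.25,.005):
    m=abs(q[:,2]-z)<.0025
    if m.sum()>3: print(round(z,3),m.sum(),(l[m].min(0)*1000).round(),(l[m].max(0)*1000).round())
```

```text
0.014208343359330793 [ 0.42914738 -0.34552525  0.1944033 ] [ 0.1900754  -0.13173834 -4.67038402] [-5.11537924e+01  2.21945632e+01  7.45187193e+01  1.85844378e-03
  8.34773330e+01  2.25861657e+01]
(array([  0,   0,   0,   0,   0,   0,   0,   0,   0,   0,   0,   0,   8,
        14,  16,  11,   0,  16,  79, 308,  14,   6,  13,  24,  39]), array([0.12 , 0.125, 0.13 , 0.135, 0.14 , 0.145, 0.15 , 0.155, 0.16 ,
       0.165, 0.17 , 0.175, 0.18 , 0.185, 0.19 , 0.195, 0.2  , 0.205,
       0.21 , 0.215, 0.22 , 0.225, 0.23 , 0.235, 0.24 , 0.245]))
0.185 11 [-23. -14.] [-2. 28.]
0.19 18 [-35. -18.] [-7. 26.]
0.195 15 [-38.  -5.] [-16.  25.]
0.205 4 [-40. -20.] [-27.  35.]
0.21 36 [-47. -41.] [ 5. 48.]
0.215 228 [-47. -47.] [49. 48.]
0.22 147 [-48. -42.] [43. 47.]
0.23 7 [-56.  -4.] [ 0. 13.]
0.235 18 [-59. -18.] [-3. 17.]
0.24 33 [-59. -18.] [ 7. 22.]
0.245 70 [-58. -18.] [26. 22.]
```

View pics/g4.png

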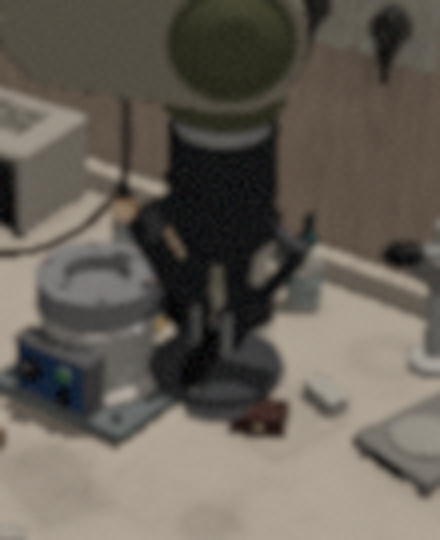

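Call:
{"name": "step_arm", "arguments": {
  "targets": [
    [[0.04,-0.03,0],[0,0,0.02]],
    [[0.13,-0.11,0],[0,0,0.08]],
    [[0.24,-0.2,0],[0,0,0.14]],
    [[0.35,-0.3,0],[0,0,0.2]],
    [[0.46,-0.39,0],[0,0,0.26]],
    [[0.57,-0.48,0],[0,0,0.32]],
    [[0.66,-0.56,0],[0,0,0.37]],
    [[0.72,-0.61,0],[0,0,0.4]],
    [[0.746,-0.632,0],[0,0,0.415]],
    [[0.746,-0.632,0],[0,0,0.415]]
  ]
}}

```text
time_s: 6.05
position: [0.5916, -0.0989, 0.1933]
tool_rot: [[0.999, -0.039, -0.004], [-0.039, -0.999, 0.002], [-0.004, -0.002, -1.0]]
ft_force: [-0.2, 0.0, -3.8]
grip_width: 0.014
gripper_force: 78.8
```

Call:
{"name": "step_arm", "arguments": {
  "targets": [
    [[0,0,0.0],[0,0,0]],
    [[0,0,0.02],[0,0,0]],
    [[0,0,0.05],[0,0,0]],
    [[0,0,0.08],[0,0,0]],
    [[0,0,0.09],[0,0,0]],
    [[0,0,0.09],[0,0,0]],
    [[0,0,0.09],[0,0,0]]
  ]
}}

```text
time_s: 6.63
position: [0.5914, -0.1019, 0.1689]
tool_rot: [[0.999, -0.043, -0.0], [-0.043, -0.999, 0.0], [-0.0, -0.0, -1.0]]
ft_force: [-0.1, 0.4, -3.4]
grip_width: 0.0138
gripper_force: 78.8
```

```bash
cat > m.py <<'E'
from h import *
from scipy.optimize import least_squares
import sys
a=shot('scene');b=shot('top')
o=env.observe();c=o['position'];print(c,o['ft_force'].round(1),o['q'][5],'yaw',np.degrees(np.arctan2(*o['tool_rot'][[1,0],0])))
for n,d in(('scene',a),('top',b)):
    w=cloud(d);p=w.reshape(-1,3);zf=c[2]-.0165+.038
    k=(abs(p[:,2]-zf)<.004)&(np.hypot(p[:,0]-c[0],p[:,1]-c[1])<.058)
    q=p[k]; 
    if len(q)<8: print(n,'few');continue
    C,r=cv2.minEnclosingCircle(q[:,:2].astype(np.float32));print(n,k.sum(),np.median(q[:,2]),'flange c',C,r)
    k=(abs(p[:,2]-.122)<.004)&(np.hypot(p[:,0]-.5915,p[:,1]+.1018)<.062);q=p[k]
    if len(q)>8: C,r=cv2.minEnclosingCircle(q[:,:2].astype(np.float32));print(n,k.sum(),'collar',C,r)
E
python3 m.py; python3 -c "
from h import *
a=load('scene');save(a['img'],'pics/g5.png',(200,90,310,190),6)"
```

```text
[ 0.59167413 -0.10180769  0.16951131] [ 0.2  0.2 -3.4] 71.37387445253052 yaw -2.424202209647604
scene 203 0.1905989098591264 flange c (0.5913276076316833, -0.10562944412231445) 0.049221739172935486
scene 259 collar (0.5918815732002258, -0.10326305776834488) 0.056583475321531296
top 135 0.19010133599655188 flange c (0.5903714299201965, -0.10346822440624237) 0.047514889389276505
top 117 collar (0.5728085041046143, -0.1259150505065918) 0.04319235682487488
```

View pics/g5.png

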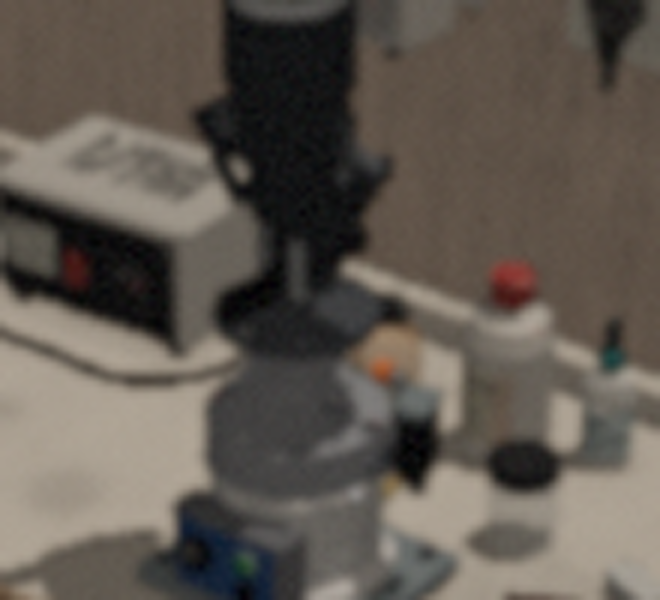

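Call:
{"name": "step_arm", "arguments": {
  "targets": [
    [[0.002,-0.003,0.03],[0,0,0]],
    [[0.002,-0.003,0.06],[0,0,0]],
    [[0.002,-0.003,0.09],[0,0,0]],
    [[0.002,-0.003,0.11],[0,0,0]],
    [[0.002,-0.003,0.125],[0,0,0]],
    [[0.002,-0.003,0.125],[0,0,0]],
    [[0.002,-0.003,0.125],[0,0,0]]
  ]
}}

```text
time_s: 7.32
position: [0.5922, -0.1008, 0.1315]
tool_rot: [[0.999, -0.042, -0.0], [-0.042, -0.999, 0.0], [-0.0, -0.0, -1.0]]
ft_force: [-0.7, -0.4, -3.3]
grip_width: 0.0146
gripper_force: 78.8
```

Call:
{"name": "step_arm", "arguments": {
  "targets": [
    [[0,0,0.005],[0,0,0]],
    [[0,0,0.01],[0,0,0]],
    [[0,0,0.015],[0,0,0]],
    [[0,0,0.015],[0,0,0]],
    [[0,0,0.015],[0,0,0]]
  ]
}}

```text
time_s: 7.73
position: [0.5921, -0.1008, 0.1271]
tool_rot: [[0.999, -0.042, -0.0], [-0.042, -0.999, -0.0], [-0.0, 0.0, -1.0]]
ft_force: [0.3, 0.7, -3.4]
grip_width: 0.014
gripper_force: 78.8
```

Call:
{"name": "step_arm", "arguments": {
  "targets": [
    [[0,0,0.005],[0,0,0]],
    [[0,0,0.01],[0,0,0]],
    [[0,0,0.01],[0,0,0]],
    [[0,0,0.01],[0,0,0]]
  ]
}}

```text
time_s: 8.07
position: [0.5922, -0.1008, 0.1241]
tool_rot: [[0.999, -0.042, 0.0], [-0.042, -0.999, 0.0], [0.0, -0.0, -1.0]]
ft_force: [-0.3, 0.4, -2.6]
grip_width: 0.0141
gripper_force: 78.9
```

Call:
{"name": "step_arm", "arguments": {
  "targets": [
    [[0,0,0.005],[0,0,0]],
    [[0,0,0.01],[0,0,0]],
    [[0,0,0.01],[0,0,0]],
    [[0,0,0.01],[0,0,0]]
  ]
}}

```text
time_s: 8.4
position: [0.5923, -0.1008, 0.1214]
tool_rot: [[0.999, -0.042, 0.0], [-0.042, -0.999, -0.0], [0.0, 0.0, -1.0]]
ft_force: [-0.7, -0.8, 1.0]
grip_width: 0.0144
gripper_force: 79.3
```

Call:
{"name": "step_arm", "arguments": {
  "targets": [
    [[0,0,0.005],[0,0,0]],
    [[0,0,0.01],[0,0,0]],
    [[0,0,0.016],[0,0,0]],
    [[0,0,0.016],[0,0,0]],
    [[0,0,0.016],[0,0,0]]
  ]
}}

```text
time_s: 8.82
position: [0.5923, -0.1009, 0.1168]
tool_rot: [[0.999, -0.042, 0.001], [-0.042, -0.999, -0.0], [0.001, 0.0, -1.0]]
ft_force: [-2.1, -0.0, 6.2]
grip_width: 0.0141
gripper_force: 80.1
```

Call:
{"name": "step_arm", "arguments": {
  "targets": [
    [[0,0,0.005],[0,0,0]],
    [[0,0,0.01],[0,0,0]],
    [[0,0,0.016],[0,0,0]],
    [[0,0,0.016],[0,0,0]],
    [[0,0,0.016],[0,0,0]]
  ]
}}

```text
time_s: 9.23
position: [0.5924, -0.1009, 0.1127]
tool_rot: [[0.999, -0.042, 0.001], [-0.042, -0.999, -0.001], [0.001, 0.001, -1.0]]
ft_force: [-3.0, 0.5, 10.4]
grip_width: 0.0139
gripper_force: 80.7
```

Call:
{"name": "step_arm", "arguments": {
  "targets": [
    [[-0.003,0,0.004],[0,0,0]],
    [[-0.003,0,0.004],[0,0,0.0]],
    [[-0.003,0,0.004],[0,0,0.07]],
    [[-0.003,0,0.004],[0,0,0.14]],
    [[-0.003,0,0.004],[0,0,0.22]],
    [[-0.003,0,0.004],[0,0,0.22]],
    [[-0.003,0,0.004],[0,0,0.22]]
  ]
}}

```text
time_s: 9.82
position: [0.5924, -0.1009, 0.112]
tool_rot: [[0.977, -0.214, 0.004], [-0.214, -0.977, -0.001], [0.004, 0.0, -1.0]]
ft_force: [-0.3, 0.6, 11.3]
grip_width: 0.0142
gripper_force: 80.8
```

```bash
python3 -c "
from h import *
o=env.observe();print(o['position'],o['ft_force'],o['wrist_torque'],o['q'][5],np.degrees(np.arctan2(*o['tool_rot'][[1,0],0])))"
```

```text
[ 0.59238386 -0.1009485   0.11199253] [-0.27923083  0.56266558 11.30491519] [ 0.17419136  0.11980819 -0.07619343] 81.3759874711871 -12.33969674338551
```

Call:
{"name": "step_arm", "arguments": {
  "targets": [
    [[0,0,0],[0,0,0.12]],
    [[0,0,0],[0,0,0.24]],
    [[0,0,0],[0,0,0.36]],
    [[0,0,0],[0,0,0.48]],
    [[0,0,0],[0,0,0.6]],
    [[0,0,0],[0,0,0.72]],
    [[0,0,0],[0,0,0.84]],
    [[0,0,0],[0,0,0.96]],
    [[0,0,0],[0,0,1.0]],
    [[0,0,0],[0,0,1.0]]
  ]
}}

```text
time_s: 10.65
position: [0.5927, -0.1008, 0.1121]
tool_rot: [[0.539, -0.843, 0.005], [-0.843, -0.539, -0.001], [0.004, -0.003, -1.0]]
ft_force: [0.5, 1.6, 10.8]
grip_width: 0.0141
gripper_force: 80.8
```

```bash
cat > o.py <<'E'
from h import *
o=env.observe();print(o['position'],o['ft_force'].round(2),o['wrist_torque'].round(3),o['q'].round(1),np.degrees(np.arctan2(*o['tool_rot'][[1,0],0])))
E
python3 o.py
```

```text
[ 0.59274009 -0.10082827  0.11208681] [ 0.54  1.57 10.77] [ 0.243 -0.136  0.041] [-20.9  30.9  74.    0.   74.9 126.5] -57.411909603926375
```

Call:
{"name": "step_arm", "arguments": {
  "targets": [
    [[0,0,0],[0,0,0.09]],
    [[0,0,0],[0,0,0.18]],
    [[0,0,0],[0,0,0.27]],
    [[0,0,0],[0,0,0.27]],
    [[0,0,0],[0,0,0.27]]
  ]
}}

```text
time_s: 11.07
position: [0.5932, -0.1006, 0.1123]
tool_rot: [[0.351, -0.936, 0.006], [-0.937, -0.351, -0.001], [0.003, -0.005, -1.0]]
ft_force: [1.8, 2.6, 11.0]
grip_width: 0.0141
gripper_force: 80.8
```

```bash
python3 o.py
```

```text
[ 0.59324434 -0.10064623  0.11225264] [ 1.77  2.65 11.01] [ 0.434 -0.527 -0.078] [-2.090e+01  3.090e+01  7.390e+01  1.000e-01  7.480e+01  1.385e+02] -69.4737257813089
```

Call:
{"name": "step_arm", "arguments": {
  "targets": [
    [[0,0,0],[0,0,0.03]],
    [[0,0,0],[0,0,0.06]],
    [[0,0,0],[0,0,0.08]],
    [[0,0,0],[0,0,0.08]],
    [[0,0,0],[0,0,0.08]]
  ]
}}

```text
time_s: 11.48
position: [0.5931, -0.1004, 0.1121]
tool_rot: [[0.292, -0.956, 0.006], [-0.956, -0.292, -0.001], [0.002, -0.005, -1.0]]
ft_force: [2.5, 4.1, 10.0]
grip_width: 0.0139
gripper_force: 80.7
```

```bash
python3 o.py
```

```text
[ 0.59309376 -0.10043422  0.11207228] [ 2.52  4.08 10.03] [ 0.546 -0.445  0.126] [-2.090e+01  3.090e+01  7.400e+01  1.000e-01  7.490e+01  1.421e+02] -73.03468781757618
```

Call:
{"name": "step_arm", "arguments": {
  "targets": [
    [[0,0,0],[0,0,0.03]],
    [[0,0,0],[0,0,0.06]],
    [[0,0,0],[0,0,0.06]],
    [[0,0,0],[0,0,0.06]]
  ]
}}

```text
time_s: 11.82
position: [0.5936, -0.1005, 0.1121]
tool_rot: [[0.248, -0.969, 0.007], [-0.969, -0.248, -0.001], [0.003, -0.006, -1.0]]
ft_force: [5.1, 2.7, 9.5]
grip_width: 0.014
gripper_force: 82.0
```

```bash
python3 o.py
```

```text
[ 0.59358189 -0.10049791  0.11212423] [5.13 2.7  9.47] [ 0.391 -0.801  1.222] [-2.090e+01  3.090e+01  7.390e+01  1.000e-01  7.480e+01  1.447e+02] -75.61385551664364
```

Call:
{"name": "step_arm", "arguments": {
  "targets": [
    [[0,0,-0.005],[0,0,0]],
    [[0,0,-0.01],[0,0,0]],
    [[0,0,-0.013],[0,0,0]],
    [[0,0,-0.013],[0,0,0]],
    [[0,0,-0.013],[0,0,0]]
  ]
}}

```text
time_s: 12.23
position: [0.5934, -0.1006, 0.1137]
tool_rot: [[0.248, -0.969, 0.005], [-0.969, -0.248, -0.0], [0.001, -0.004, -1.0]]
ft_force: [10.2, 0.6, -6.2]
grip_width: 0.0142
gripper_force: 80.0
```

```bash
python3 o.py
```

```text
[ 0.59336992 -0.10055366  0.11374429] [10.19  0.63 -6.2 ] [ 0.148 -1.861  1.249] [-2.090e+01  3.080e+01  7.370e+01  1.000e-01  7.520e+01  1.447e+02] -75.61863479622126
```

Call:
{"name": "step_arm", "arguments": {
  "targets": [
    [[0.0,0,0],[0,0,-0.015]],
    [[0.0,0,0],[0,0,-0.03]],
    [[0.0,0,0],[0,0,-0.03]],
    [[0.0,0,0],[0,0,-0.03]]
  ]
}}

```text
time_s: 12.57
position: [0.5935, -0.1005, 0.1146]
tool_rot: [[0.27, -0.963, 0.006], [-0.963, -0.27, -0.0], [0.002, -0.005, -1.0]]
ft_force: [7.4, 0.6, -0.9]
grip_width: 0.0143
gripper_force: 79.5
```

```bash
python3 o.py
```

```text
[ 0.59347202 -0.10051475  0.11460702] [ 7.44  0.64 -0.87] [ 0.376 -1.472  0.443] [-2.090e+01  3.080e+01  7.370e+01  1.000e-01  7.520e+01  1.434e+02] -74.35067568393713
```

Call:
{"name": "step_arm", "arguments": {
  "targets": [
    [[0.001,-0.003,0],[0,0,0]],
    [[0.001,-0.003,-0.003],[0,0,-0.01]],
    [[0.001,-0.003,-0.005],[0,0,-0.01]],
    [[0.001,-0.003,-0.005],[0,0,-0.01]]
  ]
}}

```text
time_s: 12.9
position: [0.5935, -0.1004, 0.1161]
tool_rot: [[0.277, -0.961, 0.003], [-0.961, -0.277, 0.0], [0.001, -0.003, -1.0]]
ft_force: [4.8, 3.0, 1.4]
grip_width: 0.0142
gripper_force: 79.7
```

```bash
python3 o.py
```

```text
[ 0.59346547 -0.10042658  0.11609608] [4.84 2.99 1.35] [ 0.485 -1.042  0.189] [-2.09e+01  3.07e+01  7.35e+01  1.00e-01  7.56e+01  1.43e+02] -73.92805336708011
```

Call:
{"name": "step_arm", "arguments": {
  "targets": [
    [[0,0,-0.004],[0,0,0]],
    [[0,0,-0.004],[0,0,0]],
    [[0,0,-0.004],[0,0,-0.02]],
    [[0,0,-0.004],[0,0,-0.02]]
  ]
}}

```text
time_s: 13.23
position: [0.5931, -0.1004, 0.1162]
tool_rot: [[0.292, -0.956, 0.002], [-0.956, -0.292, 0.001], [-0.0, -0.002, -1.0]]
ft_force: [6.7, 1.4, -5.7]
grip_width: 0.0142
gripper_force: 79.5
```

```bash
python3 o.py
```

```text
[ 0.59314815 -0.1004234   0.11618079] [ 6.66  1.45 -5.69] [ 0.295 -1.381 -0.076] [-2.090e+01  3.080e+01  7.340e+01  1.000e-01  7.570e+01  1.421e+02] -73.02439371515051
```

Call:
{"name": "step_arm", "arguments": {
  "targets": [
    [[0,0,0],[0,0,0]],
    [[0,0,0],[0,0,0]],
    [[0,0,0],[0,0,0]],
    [[0,0,0],[0,0,0]],
    [[0,0,0],[0,0,0]],
    [[0,0,0],[0,0,0]]
  ],
  "jaw": 40
}}

```text
time_s: 13.73
position: [0.5921, -0.1008, 0.117]
tool_rot: [[0.291, -0.957, -0.0], [-0.957, -0.291, -0.0], [0.0, 0.0, -1.0]]
ft_force: [0.1, -0.2, -0.2]
grip_width: 0.04
gripper_force: 0.0
```

Call:
{"name": "step_arm", "arguments": {
  "targets": [
    [[0,0,-0.03],[0,0,0]],
    [[0,0,-0.08],[0,0,0]],
    [[0,0,-0.15],[0,0,0]],
    [[0,0,-0.25],[0,0,0]],
    [[0,0,-0.35],[0,0,0]],
    [[0,0,-0.45],[0,0,0]],
    [[0,0,-0.5],[0,0,0]],
    [[0,0,-0.5],[0,0,0]]
  ]
}}

```text
time_s: 14.4
position: [0.5932, -0.1011, 0.2718]
tool_rot: [[0.291, -0.957, 0.008], [-0.957, -0.291, -0.003], [0.005, -0.006, -1.0]]
ft_force: [0.0, -0.2, -0.3]
grip_width: 0.0397
gripper_force: 0.0
```

```bash
python3 o.py
python3 - <<'E'
from h import *
a=shot('scene');b=shot('top')
x=cv2.resize(a['img'][90:190,200:300],None,fx=4,fy=4,interpolation=2);y=cv2.resize(b['img'][115:215,175:275],None,fx=4,fy=4,interpolation=2)
save(np.hstack([x,y]),'pics/g6.png')
w=cloud(a);c=[.5915,-.1018]
p=w.reshape(-1,3);r=np.hypot(p[:,0]-c[0],p[:,1]-c[1])
q=p[(r<.058)&(p[:,2]>.125)&(p[:,2]<.145)];print('flange',len(q),np.median(q[:,2]),cv2.minEnclosingCircle(q[:,:2].astype(np.float32)))
q=p[(r<.07)&(p[:,2]>.16)&(p[:,2]<.175)];print('bar',len(q),np.median(q[:,2]),q.max(0),cv2.minAreaRect(q[:,:2].astype(np.float32)*1000))
E
```

```text
[ 0.59315675 -0.1010683   0.27179778] [ 0.   -0.17 -0.31] [-0.055  0.063 -0.045] [-20.9  24.9  57.5  -0.   97.1 142.1] -73.06008299997266
flange 255 0.13776345351794403 ((0.5855273008346558, -0.1056642159819603), 0.05031382665038109)
bar 135 0.1657484661953645 [ 0.61653372 -0.04565945  0.17097316] ((591.5650634765625, -105.11248779296875), (29.902450561523438, 121.14163970947266), 11.49951171875)
```

View pics/g6.png

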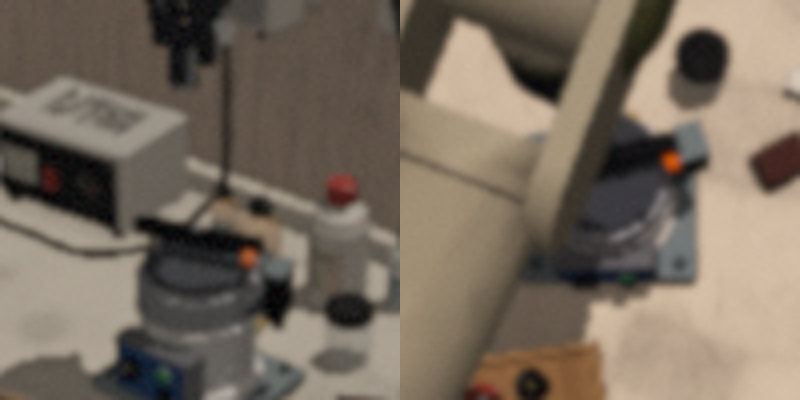

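The flange top is at z ≈ 0.138, which puts the origin about 22 mm below the mouth. The roller has moved about 14 mm and is held over by the end of the bar, and the gripper is clear.

```bash
python3 -c "
from rig import close_job
print(close_job())"
```

```text
the job is handed in; nothing more can be done
None
```

The press is closed and locked, and the job is handed in (no verdict came back): the closure sits about 22 mm below the mouth in its catch, with the bar holding the roller over by about 14 mm, and the gripper is clear. The bystanders were not approached or re-measured; my first grasp closed on nothing because the fingertips are about 31 mm higher than the reported TCP.

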